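# Find the bay that still grips with a feeler gauge

### The job

Pick up the yellow-handled feeler gauge and slide its blade gently into the bays of the white dock, feeling the drag, to find the one bay whose springs still grip well: two bays are worn and barely drag, and one is jammed part way in and must not be forced. Leave the gauge fully home in the gripping bay, upright, released and standing on its foot, with the things round about left where they are.

Things in the scene. Friction and masses are not known exactly. Their poses are not given: they have to be found in the camera images.
- gauge: Loose feeler gauge, 56 to 112 g. Origin: centre of the underside of its black foot (44 x 30 x 6 mm), which stands on the table; z up, x along the blade. On the foot a yellow handle 36 (x) x 20 (y) mm, up to 52 mm high, to grip across y. From the handle's front a steel blade 6 mm thick (y), 24 mm tall (14 to 38 mm above the foot's underside) runs 50 mm along +x
- gauge_tip (a point): rounded tip of the gauge's blade, at (68, 0, 26) mm in the gauge's frame. Fully home it is 46 mm deep in a bay: there the foot's front edge (22 mm ahead of the gauge's origin) meets the dock's face
- gauge_grip (a point): middle of the gauge's yellow handle, at (0, 0, 32) mm in the gauge's frame; 20 mm wide across y
- dock: White dock fixed to the table, 70 (x) x 180 (y) x 56 (z) mm, with four equal closed bays. Origin: centre of its underside; front face with the mouths at x = -35 mm; blades slide in along +x. Inside unseen, in any order: one bay with good springs (from 31 mm depth, up to 5-10 N on entry, then 3-8 N drag), two worn (under 2.5 N), one jammed (seized springs stop the tip at 32 mm)
- bay0 (a point): centre of mouth 0 of the dock, counted from its left (+y) end: on the front face at (-35, 63, 26) mm in the dock's frame. Slot 38 mm high (8 to 46 mm above the table), 64 mm deep, 10 mm wide past a funnel that narrows from 20 mm at the face to 10 mm at 12 mm depth. A dark line on the roof marks the bay. The blade fits with the gauge's foot on the table or up to 7 mm above it
- bay1 (a point): centre of mouth 1 of the dock, counted from its left (+y) end: on the front face at (-35, 21, 26) mm in the dock's frame. Slot 38 mm high (8 to 46 mm above the table), 64 mm deep, 10 mm wide past a funnel that narrows from 20 mm at the face to 10 mm at 12 mm depth. A dark line on the roof marks the bay. The blade fits with the gauge's foot on the table or up to 7 mm above it
- bay2 (a point): centre of mouth 2 of the dock, counted from its left (+y) end: on the front face at (-35, -21, 26) mm in the dock's frame. Slot 38 mm high (8 to 46 mm above the table), 64 mm deep, 10 mm wide past a funnel that narrows from 20 mm at the face to 10 mm at 12 mm depth. A dark line on the roof marks the bay. The blade fits with the gauge's foot on the table or up to 7 mm above it
- bay3 (a point): centre of mouth 3 of the dock, counted from its left (+y) end: on the front face at (-35, -63, 26) mm in the dock's frame. Slot 38 mm high (8 to 46 mm above the table), 64 mm deep, 10 mm wide past a funnel that narrows from 20 mm at the face to 10 mm at 12 mm depth. A dark line on the roof marks the bay. The blade fits with the gauge's foot on the table or up to 7 mm above it
- good_left (a joint): travel of the left spring of the gripping bay (wherever that is), m: 0 empty, about 0.0015 with the blade between the springs (up to 0.003 if held off centre)
- good_right (a joint): the same for the right spring of the gripping bay
- seized_block (a joint): how far the seized springs of the jammed bay have been driven in, m: 0 at first; they spring back; needs 12 N to start and 3 N more per mm; over 0.0035 (about 22 N) counts as forced
- oil_bottle: small amber bottle with black cap, 25 mm wide, 57 mm high, loose bystander; origin at the centre of its underside
- slide_box: light blue slide box 73 x 98 x 33 mm, loose bystander; origin at the centre of its underside
- coverslip_box: white and green card box 35 x 57 x 21 mm, loose bystander; origin at the centre of its underside

How it is judged (in metres and radians):
On the way:
1. the gauge is picked up off the table (height (world z) of gauge above 0.003 m and contact force between the fingers and gauge above 1 N), for 0.1 s.
At the end, for the whole second after the job is handed in: The gauge's blade stands between the two springs of the gripping bay, both pressed back by more than 0.7 mm, its tip at least 40 mm deep (home is 46 mm), in line with the bay within 0.12 rad, upright within 0.06 rad, foot on the table (within 3 mm), at rest (value of joint each of good_left, good_right above 0.0007 m and x of gauge_tip in the frame of dock above 0.005 m and angle between the x axis of gauge and the x axis of dock, either way round below 0.12 rad and angle between gauge's own z axis and vertical below 0.06 rad and height (world z) of gauge below 0.003 m and linear speed of gauge below 0.01 m/s); the robot touches nothing.
It fails at once if the seized springs of the jammed bay are forced in by more than 3.5 mm (about 22 N) (value of joint seized_block above 0.0035 m).
It fails at once if the gauge is pressed against the dock's housing with more than 25 N (contact force between gauge and dock above 25 N).
It fails at once if the amber bottle is moved by more than 20 mm (distance of oil_bottle from where it was at the start of the episode above 0.02 m).
It fails at once if the slide box is moved by more than 20 mm (distance of slide_box from where it was at the start of the episode above 0.02 m).
It fails at once if the coverslip box is moved by more than 20 mm (distance of coverslip_box from where it was at the start of the episode above 0.02 m).
It also fails if it takes over 72 s, if anything falls off the work surface, if the arm or the gripper's body presses on something with over 40 N, if the wrist force passes 120 N, or if a joint passes its speed limit or range.

### The arm

A 6-joint arm with a two-finger parallel gripper is mounted at the origin on a cart in front of the work surface, level with it; the furniture and walls round the work are solid. World frame = base frame: x ahead of the robot, y to its left, z up, the work surface at z = 0. Lengths are in m, angles in degrees, forces in N, time in s.
With the tool pointing down it reaches from about 0.4 to 0.825 m from the base axis. Payload 7 kg.
Tool frame: the origin (TCP) lies midway between the tips of the shut fingers; the grasp point (between the pads) lies ctrl.tcp_to_grasp behind it (ctrl.tcp_to_grasp is the distance from the TCP to the grasp point, in m); z points along the fingers, y is the line along which they close (so a half turn about z gives the same grasp; the last joint's range is limited). The gripper opens to 88 mm and grips with 3 to 60 N. Pads are 19 mm wide; open, the fingers measure 130 mm over their backs; the gripper's body (78 mm by 193 mm) begins 47 mm behind the grasp point.
Start: joints at [92.424, 20.546, 0.682, 0, -70.136, -16.507], TCP at [0.164, 0.655, 0.227] pointing down, gripper open.
Joint ranges: [-176.03, 176.03], [-82.01, 121.73], [-58.28, 71.71], [-173.87, 95.51], [-174.79, -0.11], [-173.66, 173.66]. Speed limits (degrees/s): [136.94, 136.94, 172.46, 180, 180, 180].

### API

Orientations are given as [roll, pitch, yaw] about the fixed x, y, z axes, in that order (R = Rz(yaw) Ry(pitch) Rx(roll)).
In Python, from plant import ctrl, imaging, close_job gives the robot as it stands.
- The arm moves only by the shell command python3 -m crank 'ROWS'. ROWS is JSON, a list of rows, each a list of 3 entries, a list of its own where there are three numbers: the shift along the world's x, y, z in m, then the turn, a rotation vector about the world's x, y, z in degrees, then the opening, from -1 (shut) to 1 (fully open), so that 0 is half open. A call has 1 to 12 rows; each row shifts and turns the commanded pose from where the row before left it; what a row does not reach is not made up. A row lasts 1/10 s, in which the tool goes at most 50 mm and 8.59 degrees, less where a joint would pass 70% of its speed; a pose out of reach is approached as far as the arm can. A call is refused whole if a number of a shift passes 0.05 or a number of a turn 8.59, either way. A call with a gripper value outside its range is refused whole. The fingers move at their own pace and stop on an object; the grip force is fixed at half the most. Time passes only in rows, so rows that do not move let the fingers close. It gives the time, the measured TCP pose, the force, the opening and the grip force at its end, in the units of the state.
- ctrl.get_obs(): the state, without advancing time (a new reading comes with each control period).
- imaging.snapshot(name): name is "scene" or "top"; returns (picture, depth): 420x560x3 uint8, blue, green, red; 420x560 float32, m along the optical axis (not along the pixel's ray), 0 where there is no reading.
- imaging.camera_model(name): a dict with "mtx" (3x3 intrinsics, pixels), "R" (3x3) and "t" (3): a world point X has camera coordinates R X + t. Camera axes: x right, y down, z forward; pixel columns grow to the right and rows downward; lengths in m; the calibration is good to about 2 mm. A picture is of the moment at which its call begins. camera_model takes no time and is no camera call.
- close_job(): hands the job in; it is judged then, once.
The state is a dict: "clock": time; "joint_pos": joint angles; "qvel": joint speeds; "tau": joint torques, N m; "tool_pos": TCP position; "orientation": TCP orientation; "force": force on the tool from outside, world axes, zero at the start; "moment": the same for the moment, N m; "opening": finger opening in m; "gripper_force": force on a finger pad.
Only numpy, scipy, OpenCV 4.12 (cv2) and the standard library are available. Lean on these libraries where they do the work, as an engineer would, in place of code of your own. Each camera call takes 0.05 s, during which the arm holds its last target. There are 200 camera calls.

## Working session

There is one attempt and no reset: what is moved stays moved. The work goes in short steps, Python scripts to look and compute and a shell command to move; the robot and the scene stay as the last step left them, time stands still between calls to the robot, and variables do not carry over. Pictures are saved under pics/ and viewed, at most 10 in all, crops included, and the job is handed in when it is done.

```bash
mkdir -p pics
python3 - <<'E'
from plant import ctrl, imaging
import cv2,numpy as np
print(ctrl.get_obs(), ctrl.tcp_to_grasp)
for n in ("top","scene"):
    p,d=imaging.snapshot(n); cv2.imwrite(f"pics/{n}0.png",p); np.savez(f"{n}0.npz",p=p,d=d)
    m=imaging.camera_model(n); print(n,m)
E
```

```text
{'clock': 0.0, 'joint_pos': array([ 9.24236436e+01,  2.05898929e+01,  6.32280148e-01, -1.96050653e-02,
       -7.01352988e+01, -1.65082960e+01]), 'qvel': array([ 0.03027333,  0.0737084 , -0.16856757, -0.03945387,  0.08031299,
       -0.00086155]), 'tau': array([-2.25912394e-03, -5.82713306e+01,  2.93063807e+01,  6.99730530e+00,
        7.10398905e-03, -1.50167266e-04]), 'tool_pos': array([0.1641596 , 0.65421904, 0.22563037]), 'orientation': array([ 1.79905681e+02, -8.73344087e-03, -1.40913220e+01]), 'force': array([ 0.7248894 , -0.69314266, -0.08020723]), 'moment': array([-0.00335497,  0.02448183, -0.02569413]), 'gripper_force': 0.0, 'opening': 0.08741671985510086} 0.0188
top {'mtx': array([[488.35112435,   0.        , 278.30801233],
       [  0.        , 488.35112435, 210.71533937],
       [  0.        ,   0.        ,   1.        ]]), 'R': array([[ 0.01114096, -0.99993637, -0.00177006],
       [-0.9920882 , -0.01083212, -0.12507469],
       [ 0.12504755,  0.00314951, -0.99214575]]), 't': array([-0.0407164 ,  0.58220253,  0.94873404])}
scene {'mtx': array([[382.8226929 ,   0.        , 275.60965773],
       [  0.        , 382.8226929 , 203.85624381],
       [  0.        ,   0.        ,   1.        ]]), 'R': array([[ 0.90546212,  0.42406889, -0.01743319],
       [ 0.32140926, -0.71193338, -0.62437725],
       [-0.27719024,  0.55974676, -0.78092838]]), 't': array([-0.50174887, -0.17114728,  1.10151148])}
```

View pics/top0.png

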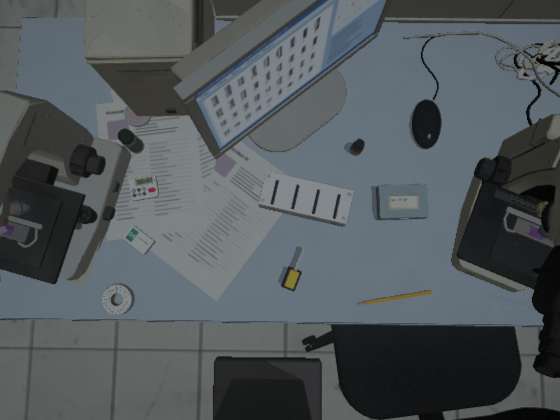

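View pics/scene0.png

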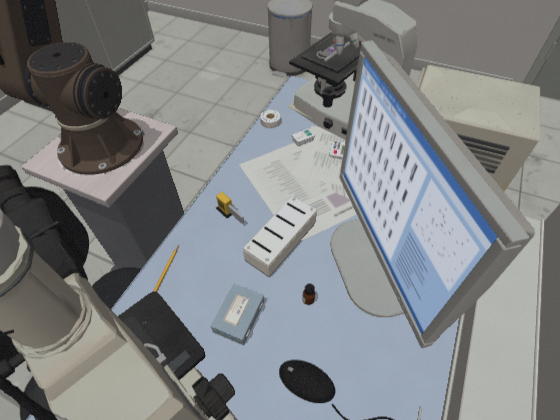

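The top view shows the gauge with its handle at about (291,278) and its blade pointing up to (298,248). The dock is centred at (306,198) with four dark lines, the slide box is at (402,202), the bottle at (357,147) and the coverslip box at (139,239). The scene view agrees: gauge at (225,204), dock at (281,236).

```bash
cat > h.py <<'E'
from plant import ctrl, imaging
import cv2,numpy as np
def ray(n,uv,z):
    m=imaging.camera_model(n);R,t=m["R"],m["t"];c=-R.T@t
    uv=np.atleast_2d(uv).astype(float)
    d=np.c_[(uv-m["mtx"][:2,2])/m["mtx"][0,0],np.ones(len(uv))]@R
    return c+d*((z-c[2])/d[:,2])[:,None]
def blobs(mask,amin):
    k,l,s,c=cv2.connectedComponentsWithStats(mask.astype(np.uint8))
    return [(np.argwhere(l==i)[:,::-1],s[i]) for i in range(1,k) if s[i][4]>=amin]
def axis(P):
    c=P.mean(0);w,v=np.linalg.eigh(np.cov((P-c).T));return c,v[:,-1],np.sqrt(w)
def yellow(p,roi):
    h=cv2.cvtColor(p,cv2.COLOR_BGR2HSV);y=(h[...,0]>18)&(h[...,0]<35)&(h[...,1]>120)&(h[...,2]>70)
    z=np.zeros(y.shape,bool);a,b,c,d=roi;z[b:d,a:c]=1;return y&z
E
python3 - <<'E'
from h import *
rois={"top":((250,150,360,235),(270,235,320,300)),"scene":((235,190,325,280),(205,185,250,230))}
for n in ("top","scene"):
    f=np.load(n+"0.npz");p,d=f["p"],f["d"]
    a,b,c,e=rois[n][0]
    g=cv2.cvtColor(p,cv2.COLOR_BGR2GRAY).astype(int)
    sat=p.max(2).astype(int)-p.min(2)
    # depth -> world z
    m=imaging.camera_model(n);v,u=np.mgrid[:420,:560]
    X=(np.dstack([(u-m["mtx"][0,2])/m["mtx"][0,0]*d,(v-m["mtx"][1,2])/m["mtx"][0,0]*d,d])-m["t"])@m["R"]
    roi=np.zeros(d.shape,bool);roi[b:e,a:c]=1
    M=roi&(X[...,2]>.050)&(X[...,2]<.062)
    B=max(blobs(M,50),key=lambda q:len(q[0]))[0]
    W=ray(n,B,.056)[:,:2].astype(np.float32)
    print(n,"dock rect",cv2.minAreaRect(W),W.mean(0),"z",np.median(X[B[:,1],B[:,0],2]))
    hull=np.zeros(d.shape,np.uint8);cv2.fillConvexPoly(hull,cv2.convexHull(B.astype(np.int32)),1);hull=cv2.erode(hull,np.ones((3,3)))
    L=[]
    for q,s in blobs((hull>0)&(g<70),12):
        w=ray(n,q,.056)[:,:2];cc,v,sd=axis(w);L.append(cc);print(" line",cc.round(4),np.degrees(np.arctan2(v[1],v[0])).round(1),(sd*12**.5).round(3),len(q))
    q=max(blobs(yellow(p,rois[n][1]),10),key=lambda q:len(q[0]))[0]
    zz=X[q[:,1],q[:,0],2];print(" yellow z range",np.percentile(zz,[5,50,95]).round(3),len(q))
    top=q[zz>.047];w=ray(n,top,.052)[:,:2].astype(np.float32);print(" handle top",cv2.minAreaRect(w),w.mean(0))
    a,b,c,e=rois[n][1];roi[:]=0;roi[b:e,a:c]=1
    Mb=roi&(X[...,2]>.03)&(X[...,2]<.043)&(sat<50)&(g>70)
    for q,s in blobs(Mb,8):
        w=ray(n,q,.038)[:,:2];cc,v,sd=axis(w);print(" blade",cc,np.degrees(np.arctan2(v[1],v[0])),(sd*12**.5).round(3),len(q),"proj extents",w.min(0),w.max(0))
E
```

```text
top dock rect ((0.6087987422943115, -0.08854957669973373), (0.17950420081615448, 0.07054335623979568), 77.59212493896484) [ 0.6087191  -0.08889905] z 0.056405138135256716
 line [ 0.6181 -0.0257] 167.7 [0.005 0.049] 62
 line [ 0.6091 -0.0667] 167.5 [0.005 0.049] 65
 line [ 0.5986 -0.1075] 167.5 [0.005 0.049] 63
 line [ 0.5902 -0.1487] 167.9 [0.005 0.049] 64
 yellow z range [0.049 0.052 0.055] 178
 handle top ((0.4470082223415375, -0.061689045280218124), (0.019177833572030067, 0.03446899354457855), 68.41539764404297) [ 0.4469365  -0.06159724]
 blade [ 0.48741283 -0.07723022] 159.2932707596501 [0.006 0.049] 75 proj extents [ 0.46427093 -0.08640441] [ 0.51001208 -0.0667203 ]
scene dock rect ((0.6099789142608643, -0.08909665793180466), (0.18115559220314026, 0.07210258394479752), 77.62022399902344) [ 0.60895556 -0.09353648] z 0.055754138186751366
 line [ 0.618  -0.0248] 167.3 [0.003 0.047] 21
 line [ 0.608  -0.0655] 167.2 [0.003 0.047] 26
 line [ 0.599  -0.1066] 167.5 [0.004 0.05 ] 30
 line [ 0.5916 -0.1478] 167.8 [0.003 0.049] 31
 yellow z range [0.008 0.048 0.053] 181
 handle top ((0.447952538728714, -0.06428218632936478), (0.020410168915987015, 0.03505862131714821), 69.8203353881836) [ 0.44837672 -0.06345568]
 blade [ 0.48629133 -0.07687897] 156.00988934918902 [0.01  0.056] 74 proj extents [ 0.46268954 -0.09060886] [ 0.51313607 -0.05772841]
```

```bash
python3 -c "
import numpy as np,cv2
p=np.load('top0.npz')['p'][150:305,240:365];cv2.imwrite('pics/crop.png',cv2.resize(p,None,fx=4.8,fy=4.8/1.3*1.0,interpolation=cv2.INTER_NEAREST))"
```

```text
(no output)
```

View pics/crop.png

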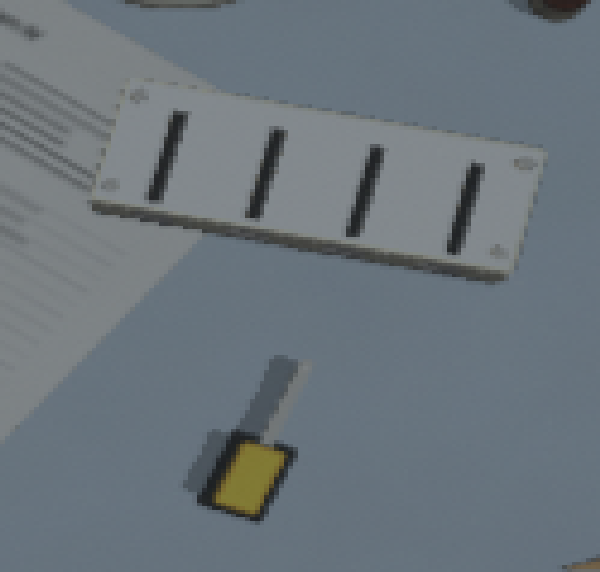

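Dock: centre (0.609, -0.089), yaw -12.4°. Gauge: (0.447, -0.062), yaw -21°. Moving over the gauge now.

```bash
python3 -m crank '[[[0.012,-0.042,0],[0,0,0],1],[[0.013,-0.042,0],[0,0,0],1],[[0.013,-0.043,0],[0,0,0],1],[[0.013,-0.043,0],[0,0,0],1],[[0.013,-0.042,0],[0,0,0],1],[[0.012,-0.043,0],[0,0,0],1],[[0.02,-0.04,0],[0,0,0],1],[[0.02,-0.04,0],[0,0,0],1],[[0.02,-0.04,0],[0,0,0],1],[[0.02,-0.04,0],[0,0,0],1],[[0.02,-0.04,0],[0,0,0],1],[[0.02,-0.04,0],[0,0,0],1]]'
```

```text
clock: 1.3
tool_pos: [0.3604, 0.1579, 0.2267]
orientation: [-180.0, -0.0, -14.0]
force: [1.5, 0.4, -0.0]
opening: 0.0873
gripper_force: 0.0
```

```bash
python3 -m crank '[[[0.0145,-0.0365,0],[0,0,-1.2],1],[[0.0145,-0.0365,0],[0,0,-1.2],1],[[0.0145,-0.0365,0],[0,0,-1.2],1],[[0.0145,-0.0365,0],[0,0,-1.2],1],[[0.0145,-0.0365,-0.01],[0,0,-1.2],1],[[0.0145,-0.0365,-0.03],[0,0,-1],1],[[0,0,-0.04],[0,0,0],1],[[0,0,-0.04],[0,0,0],1],[[0,0,0],[0,0,0],1],[[0,0,0],[0,0,0],1]]'
```

```text
clock: 2.3
tool_pos: [0.4472, -0.0595, 0.107]
orientation: [179.9, 0.1, -21.1]
force: [0.8, -0.1, 0.9]
opening: 0.0879
gripper_force: 0.0
```

```bash
python3 -m crank '[[[0,-0.003,-0.03],[0,0,0],1],[[0,0,-0.03],[0,0,0],1],[[0,0,-0.02],[0,0,0],1],[[0,0,-0.012],[0,0,0],1],[[0,0,0],[0,0,0],1],[[0,0,0],[0,0,0],-1],[[0,0,0],[0,0,0],-1],[[0,0,0],[0,0,0],-1],[[0,0,0],[0,0,0],-1],[[0,0,0],[0,0,0],-1],[[0,0,0],[0,0,0],-1],[[0,0,0],[0,0,0],-1]]'
```

```text
clock: 3.5
tool_pos: [0.4472, -0.0624, 0.0146]
orientation: [180.0, 0.0, -21.1]
force: [0.4, 0.5, 0.2]
opening: 0.0373
gripper_force: 0.0
```

```bash
python3 -m crank '[[[0,0,0],[0,0,0],-1],[[0,0,0],[0,0,0],-1],[[0,0,0],[0,0,0],-1],[[0,0,0],[0,0,0],-1],[[0,0,0],[0,0,0],-1],[[0,0,0],[0,0,0],-1],[[0,0,0.005],[0,0,0],-1],[[0,0,0],[0,0,0],-1],[[0,0,0],[0,0,0],-1],[[0,0,0],[0,0,0],-1]]'
python3 - <<'E'
from h import *
p,d=imaging.snapshot("scene");cv2.imwrite("pics/s1.png",cv2.resize(p[150:300,150:350],None,fx=4,fy=4))
p,d=imaging.snapshot("top");cv2.imwrite("pics/t1.png",cv2.resize(p[150:305,230:370],None,fx=4,fy=3.8))
np.savez("t1.npz",p=p,d=d)
E
```

```text
clock: 4.5
tool_pos: [0.4472, -0.0623, 0.0196]
orientation: [-180.0, -0.0, -21.1]
force: [-0.7, -0.7, -0.8]
opening: 0.0201
gripper_force: 30.0
```

View pics/s1.png

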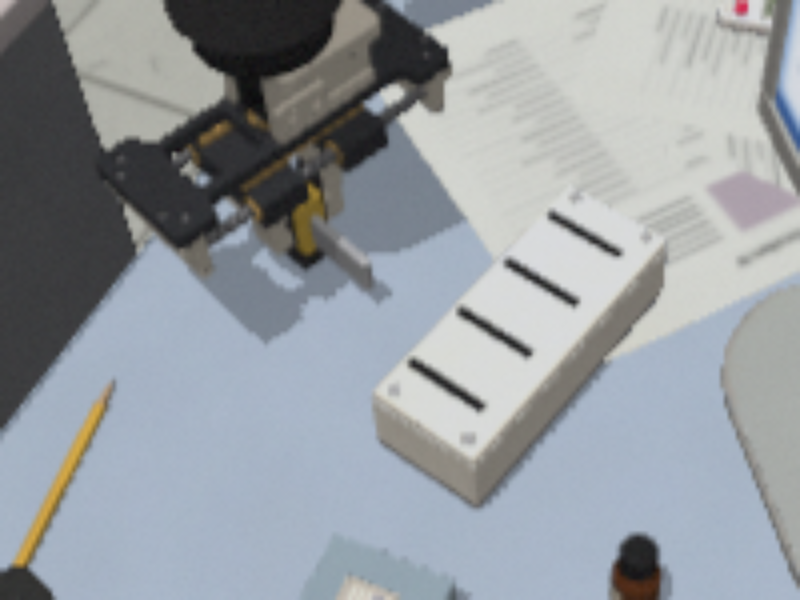

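View pics/t1.png

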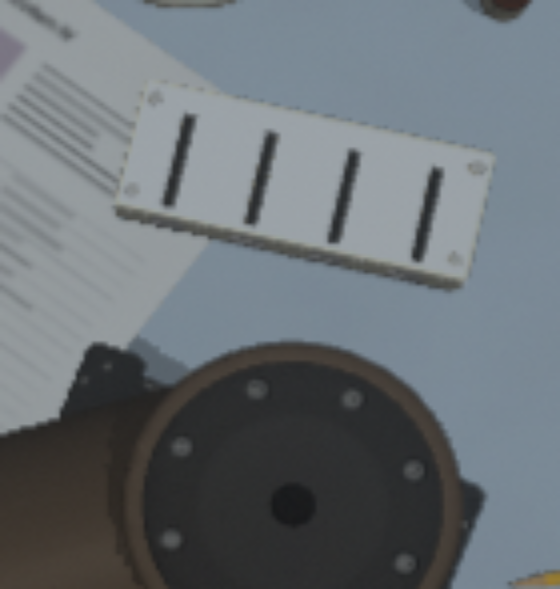

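The gauge is gripped: the yellow handle is between the fingers and the blade points at the dock, tip at crop (370,275). Rotating to the dock's yaw and going to staging in front of bay 1.

```bash
python3 -m crank '[[[0.005,0,0],[0,0,2.9],-1],[[0.005,0.005,0],[0,0,2.9],-1],[[0.01,0.005,0],[0,0,2.9],-1],[[0.015,0.005,0],[0,0,0],-1],[[0.016,0.0045,0],[0,0,0],-1],[[0,0,0],[0,0,0],-1],[[0,0,0],[0,0,0],-1]]'
python3 -c "
from h import *
p,d=imaging.snapshot('scene');np.savez('s2.npz',p=p,d=d)
cv2.imwrite('pics/s2.png',cv2.resize(p[170:270,190:330],None,fx=5.7,fy=5.7,interpolation=cv2.INTER_CUBIC))"
```

```text
clock: 5.3
tool_pos: [0.4979, -0.0428, 0.0192]
orientation: [180.0, 0.0, -12.4]
force: [0.1, -0.7, -1.6]
opening: 0.0202
gripper_force: 30.0
```

View pics/s2.png

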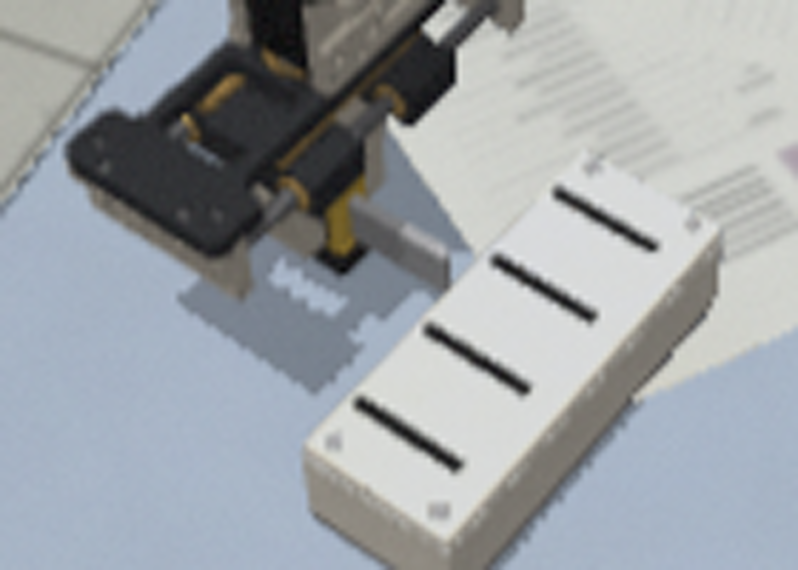

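The blade tip, at crop (448,265), sits in front of bay 1's mouth and is parallel to the roof lines. Sliding in gently.

```bash
python3 -m crank '[[[0.0039,-0.00086,0],[0,0,0],-1],[[0.0039,-0.00086,0],[0,0,0],-1],[[0.0039,-0.00086,0],[0,0,0],-1],[[0.0039,-0.00086,0],[0,0,0],-1],[[0.0039,-0.00086,0],[0,0,0],-1],[[0.002,-0.0004,0],[0,0,0],-1],[[0.002,-0.0004,0],[0,0,0],-1],[[0.002,-0.0004,0],[0,0,0],-1],[[0,0,0],[0,0,0],-1]]'; python3 -m crank '[[[0.002,-0.00043,0],[0,0,0],-1],[[0.002,-0.00043,0],[0,0,0],-1],[[0.002,-0.00043,0],[0,0,0],-1],[[0,0,0],[0,0,0],-1]]'
python3 - <<'E'
from h import *
# lateral of blade rel. to dock from the staging scene picture
f=np.load("s2.npz");p,d=f["p"],f["d"];m=imaging.camera_model("scene");v,u=np.mgrid[:420,:560]
X=(np.dstack([(u-m["mtx"][0,2])/m["mtx"][0,0]*d,(v-m["mtx"][1,2])/m["mtx"][0,0]*d,d])-m["t"])@m["R"]
th=np.radians(-12.4);U=np.array([np.cos(th),np.sin(th)]);V=np.array([-U[1],U[0]])
D=X[...,:2]-[.609,-.0886];a,l=D@U,D@V
M=(X[...,2]>.015)&(X[...,2]<.05)&(a>-.09)&(a<-.04)&(abs(l-.021)<.025)
print(M.sum(),"lat",np.percentile(l[M],[5,25,50,75,95]).round(4),"along max",a[M].max().round(4),"z",np.percentile(X[M][:,2],[5,95]).round(3))
E
```

```text
clock: 6.25
tool_pos: [0.5239, -0.0484, 0.0195]
orientation: [180.0, -0.0, -12.4]
force: [0.5, 0.1, -1.3]
opening: 0.0201
gripper_force: 30.0
clock: 6.65
tool_pos: [0.5301, -0.0496, 0.0196]
orientation: [-180.0, -0.0, -12.4]
force: [-0.2, 0.3, -1.0]
opening: 0.02
gripper_force: 30.0
111 lat [0.0174 0.0181 0.0186 0.0198 0.023 ] along max -0.0514 z [0.021 0.044]
```

```bash
python3 -m crank '[[[0.00195,-0.00043,0],[0,0,0],-1],[[0.00195,-0.00043,0],[0,0,0],-1],[[0.00195,-0.00043,0],[0,0,0],-1],[[0.00195,-0.00043,0],[0,0,0],-1],[[0.00195,-0.00043,0],[0,0,0],-1],[[0,0,0],[0,0,0],-1]]'; for i in 1 2; do python3 -m crank '[[[0.00098,-0.00021,0],[0,0,0],-1],[[0,0,0],[0,0,0],-1]]';done;  python3 -m crank '[[[0.00098,-0.00021,0],[0,0,0],-1],[[0,0,0],[0,0,0],-1]]'
```

```text
clock: 7.25
tool_pos: [0.5398, -0.0518, 0.0195]
orientation: [-180.0, -0.0, -12.4]
force: [0.0, -0.9, -0.6]
opening: 0.0203
gripper_force: 30.0
clock: 7.45
tool_pos: [0.5406, -0.052, 0.0195]
orientation: [180.0, 0.0, -12.4]
force: [0.5, 0.0, -1.7]
opening: 0.0197
gripper_force: 30.0
clock: 7.65
tool_pos: [0.5416, -0.0522, 0.0196]
orientation: [-180.0, -0.0, -12.4]
force: [-0.2, -0.6, -1.4]
opening: 0.0195
gripper_force: 30.0
clock: 7.85
tool_pos: [0.5426, -0.0524, 0.0196]
orientation: [-180.0, -0.0, -12.4]
force: [0.1, -0.5, -0.9]
opening: 0.02
gripper_force: 30.0
```

```bash
python3 -m crank '[[[0.00098,-0.00021,0],[0,0,0],-1],[[0,0,0],[0,0,0],-1]]'; python3 -m crank '[[[0.00098,-0.00021,0],[0,0,0],-1],[[0,0,0],[0,0,0],-1]]';  python3 -m crank '[[[0.00098,-0.00021,0],[0,0,0],-1],[[0,0,0],[0,0,0],-1]]'
```

```text
clock: 8.05
tool_pos: [0.5434, -0.0526, 0.0195]
orientation: [-180.0, 0.0, -12.4]
force: [0.2, 0.4, -1.3]
opening: 0.0199
gripper_force: 30.0
clock: 8.25
tool_pos: [0.5441, -0.0528, 0.0194]
orientation: [180.0, 0.0, -12.4]
force: [-1.3, 0.3, -1.6]
opening: 0.0199
gripper_force: 30.0
clock: 8.45
tool_pos: [0.5454, -0.053, 0.0195]
orientation: [180.0, 0.0, -12.4]
force: [-0.5, 1.4, -1.1]
opening: 0.0196
gripper_force: 30.0
```

```bash
python3 -m crank '[[[0.00098,-0.00021,0],[0,0,0],-1],[[0,0,0],[0,0,0],-1]]'; python3 -m crank '[[[0.00098,-0.00021,0],[0,0,0],-1],[[0,0,0],[0,0,0],-1]]';  python3 -m crank '[[[0.00098,-0.00021,0],[0,0,0],-1],[[0,0,0],[0,0,0],-1]]'
```

```text
clock: 8.65
tool_pos: [0.5466, -0.0532, 0.0196]
orientation: [-180.0, -0.0, -12.4]
force: [-0.8, 1.8, -1.2]
opening: 0.0198
gripper_force: 30.0
clock: 8.85
tool_pos: [0.5476, -0.0534, 0.0196]
orientation: [-180.0, -0.0, -12.4]
force: [-1.2, 1.8, -1.8]
opening: 0.0195
gripper_force: 30.0
clock: 9.05
tool_pos: [0.5486, -0.0536, 0.0196]
orientation: [-180.0, -0.0, -12.4]
force: [0.9, 1.3, -1.1]
opening: 0.0199
gripper_force: 30.0
```

```bash
python3 -m crank '[[[0.00098,-0.00021,0],[0,0,0],-1],[[0.00098,-0.00021,0],[0,0,0],-1]]'; python3 -m crank '[[[0.00098,-0.00021,0],[0,0,0],-1],[[0.00098,-0.00021,0],[0,0,0],-1]]';python3 -m crank '[[[0.00098,-0.00021,0],[0,0,0],-1]]'; python3 -m crank '[[[0.00098,-0.00021,0],[0,0,0],-1]]'
```

```text
clock: 9.25
tool_pos: [0.5502, -0.0541, 0.0196]
orientation: [180.0, 0.0, -12.4]
force: [-0.4, 1.0, -0.6]
opening: 0.0192
gripper_force: 30.0
clock: 9.45
tool_pos: [0.5524, -0.0545, 0.0196]
orientation: [180.0, -0.0, -12.4]
force: [-1.5, 1.3, -0.8]
opening: 0.02
gripper_force: 30.0
clock: 9.55
tool_pos: [0.5533, -0.0547, 0.0196]
orientation: [180.0, -0.0, -12.4]
force: [-0.8, 1.2, -0.2]
opening: 0.0199
gripper_force: 30.0
clock: 9.65
tool_pos: [0.5543, -0.0549, 0.0196]
orientation: [180.0, 0.0, -12.4]
force: [-1.5, 1.1, -0.7]
opening: 0.0199
gripper_force: 30.0
```

Bay 1 drags only about 1.3 N through to 42 mm depth, so it is worn. Backing out and going to bay 2.

```bash
python3 -m crank '[[[-0.003,0.00066,0],[0,0,0],-1],[[-0.003,0.00066,0],[0,0,0],-1]]'; python3 -m crank '[[[-0.0083,0.00182,0],[0,0,0],-1],[[-0.0083,0.00182,0],[0,0,0],-1],[[-0.0083,0.00182,0],[0,0,0],-1],[[-0.0083,0.00182,0],[0,0,0],-1],[[-0.0083,0.00182,0],[0,0,0],-1],[[-0.0082,0.0018,0],[0,0,0],-1],[[0,0,0],[0,0,0],-1],[[-0.0046,-0.0203,0],[0,0,0],-1],[[-0.0047,-0.0202,0],[0,0,0],-1],[[0,0,0],[0,0,0],-1],[[0,0,0],[0,0,0],-1]]'
```

```text
clock: 9.85
tool_pos: [0.5486, -0.0535, 0.0197]
orientation: [-180.0, -0.1, -12.4]
force: [0.8, 1.1, -0.8]
opening: 0.02
gripper_force: 30.0
clock: 10.95
tool_pos: [0.4895, -0.0834, 0.0196]
orientation: [-180.0, -0.0, -12.4]
force: [0.1, -0.3, -0.8]
opening: 0.0199
gripper_force: 30.0
```

```bash
python3 -m crank '[[[0.0078,-0.0017,0],[0,0,0],-1],[[0.0078,-0.0017,0],[0,0,0],-1],[[0.0039,-0.00086,0],[0,0,0],-1],[[0.0039,-0.00086,0],[0,0,0],-1],[[0.0039,-0.00086,0],[0,0,0],-1],[[0.0039,-0.00086,0],[0,0,0],-1],[[0,0,0],[0,0,0],-1]]'; python3 -m crank '[[[0.0039,-0.00086,0],[0,0,0],-1],[[0.0039,-0.00086,0],[0,0,0],-1],[[0,0,0],[0,0,0],-1]]'
```

```text
clock: 11.65
tool_pos: [0.521, -0.0901, 0.0195]
orientation: [180.0, -0.0, -12.4]
force: [0.6, 0.3, -0.6]
opening: 0.0199
gripper_force: 30.0
clock: 11.95
tool_pos: [0.5289, -0.0918, 0.0196]
orientation: [-180.0, -0.0, -12.4]
force: [-0.2, -0.6, -0.8]
opening: 0.0201
gripper_force: 30.0
```

```bash
python3 -m crank '[[[0.00195,-0.00043,0],[0,0,0],-1],[[0.00195,-0.00043,0],[0,0,0],-1],[[0,0,0],[0,0,0],-1]]'; python3 -m crank '[[[0.00098,-0.00021,0],[0,0,0],-1],[[0,0,0],[0,0,0],-1]]'; python3 -m crank '[[[0.00098,-0.00021,0],[0,0,0],-1],[[0,0,0],[0,0,0],-1]]';  python3 -m crank '[[[0.00098,-0.00021,0],[0,0,0],-1],[[0,0,0],[0,0,0],-1]]'
```

```text
clock: 12.25
tool_pos: [0.5324, -0.0926, 0.0196]
orientation: [180.0, -0.0, -12.4]
force: [0.3, 0.4, -0.6]
opening: 0.0199
gripper_force: 30.0
clock: 12.45
tool_pos: [0.5332, -0.0928, 0.0196]
orientation: [-180.0, -0.0, -12.4]
force: [0.6, 0.5, -1.2]
opening: 0.0196
gripper_force: 30.0
clock: 12.65
tool_pos: [0.5342, -0.093, 0.0196]
orientation: [-180.0, -0.0, -12.4]
force: [-0.3, -0.4, -0.2]
opening: 0.0201
gripper_force: 30.0
clock: 12.85
tool_pos: [0.5351, -0.0932, 0.0195]
orientation: [-180.0, 0.0, -12.4]
force: [0.9, -0.7, -1.5]
opening: 0.0199
gripper_force: 30.0
```

```bash
python3 -m crank '[[[0.00098,-0.00021,0],[0,0,0],-1],[[0,0,0],[0,0,0],-1]]'; python3 -m crank '[[[0.00098,-0.00021,0],[0,0,0],-1],[[0,0,0],[0,0,0],-1]]'
```

```text
clock: 13.05
tool_pos: [0.5358, -0.0934, 0.0194]
orientation: [180.0, 0.0, -12.4]
force: [-0.4, 1.3, -1.7]
opening: 0.0199
gripper_force: 30.0
clock: 13.25
tool_pos: [0.537, -0.0936, 0.0195]
orientation: [180.0, 0.0, -12.4]
force: [-1.5, 1.2, -1.1]
opening: 0.0198
gripper_force: 30.0
```

```bash
python3 -m crank '[[[0.00098,-0.00021,0],[0,0,0],-1],[[0,0,0],[0,0,0],-1]]'; python3 -m crank '[[[0.00098,-0.00021,0],[0,0,0],-1],[[0,0,0],[0,0,0],-1]]'; python3 -m crank '[[[0.00098,-0.00021,0],[0,0,0],-1],[[0.00098,-0.00021,0],[0,0,0],-1]]'
```

```text
clock: 13.45
tool_pos: [0.5381, -0.0938, 0.0196]
orientation: [-180.0, -0.0, -12.4]
force: [-0.4, 0.8, -2.1]
opening: 0.0199
gripper_force: 30.0
clock: 13.65
tool_pos: [0.539, -0.0941, 0.0195]
orientation: [180.0, 0.0, -12.4]
force: [-1.1, 1.3, -1.3]
opening: 0.0197
gripper_force: 30.0
clock: 13.85
tool_pos: [0.541, -0.0945, 0.0195]
orientation: [180.0, 0.0, -12.4]
force: [-1.6, 1.5, -1.5]
opening: 0.0196
gripper_force: 30.0
```

Bay 2 is also worn, at about 1.5 N. Going to bay 3.

```bash
python3 -m crank '[[[-0.0081,0.00178,0],[0,0,0],-1],[[-0.0081,0.00178,0],[0,0,0],-1],[[-0.0081,0.00178,0],[0,0,0],-1],[[-0.0081,0.00178,0],[0,0,0],-1],[[-0.0082,0.00178,0],[0,0,0],-1],[[-0.0082,0.0018,0],[0,0,0],-1],[[0,0,0],[0,0,0],-1],[[-0.0044,-0.0202,0],[0,0,0],-1],[[-0.0045,-0.0203,0],[0,0,0],-1],[[0,0,0],[0,0,0],-1],[[0,0,0],[0,0,0],-1]]'
```

```text
clock: 14.95
tool_pos: [0.4835, -0.1246, 0.0196]
orientation: [-180.0, -0.0, -12.4]
force: [0.2, -0.1, -1.3]
opening: 0.0196
gripper_force: 30.0
```

```bash
python3 -m crank '[[[0.0078,-0.0017,0],[0,0,0],-1],[[0.0078,-0.0017,0],[0,0,0],-1],[[0.0039,-0.00086,0],[0,0,0],-1],[[0.0039,-0.00086,0],[0,0,0],-1],[[0.0039,-0.00086,0],[0,0,0],-1],[[0.0039,-0.00086,0],[0,0,0],-1],[[0,0,0],[0,0,0],-1]]'; python3 -m crank '[[[0.0039,-0.00086,0],[0,0,0],-1],[[0.0039,-0.00086,0],[0,0,0],-1],[[0,0,0],[0,0,0],-1]]'
```

```text
clock: 15.65
tool_pos: [0.515, -0.1312, 0.0195]
orientation: [-180.0, -0.0, -12.4]
force: [-0.4, -0.5, -1.1]
opening: 0.0201
gripper_force: 30.0
clock: 15.95
tool_pos: [0.5229, -0.1329, 0.0196]
orientation: [-180.0, -0.0, -12.4]
force: [-0.7, -0.7, -1.3]
opening: 0.0199
gripper_force: 30.0
```

```bash
python3 -m crank '[[[0.00098,-0.00021,0],[0,0,0],-1],[[0.00098,-0.00021,0],[0,0,0],-1],[[0,0,0],[0,0,0],-1]]'; python3 -m crank '[[[0.00098,-0.00021,0],[0,0,0],-1],[[0,0,0],[0,0,0],-1]]'; python3 -m crank '[[[0.00098,-0.00021,0],[0,0,0],-1],[[0,0,0],[0,0,0],-1]]'
```

```text
clock: 16.25
tool_pos: [0.5242, -0.1333, 0.0196]
orientation: [180.0, -0.0, -12.4]
force: [0.1, 0.5, -1.0]
opening: 0.02
gripper_force: 30.0
clock: 16.45
tool_pos: [0.5253, -0.1335, 0.0196]
orientation: [180.0, -0.0, -12.4]
force: [-0.4, -0.4, -0.3]
opening: 0.02
gripper_force: 30.0
clock: 16.65
tool_pos: [0.5263, -0.1337, 0.0196]
orientation: [-180.0, -0.0, -12.4]
force: [0.2, -0.8, -1.3]
opening: 0.0199
gripper_force: 30.0
```

```bash
python3 -m crank '[[[0.00098,-0.00021,0],[0,0,0],-1],[[0,0,0],[0,0,0],-1]]'; python3 -m crank '[[[0.0005,-0.0001,0],[0,0,0],-1],[[0,0,0],[0,0,0],-1]]'
```

```text
clock: 16.85
tool_pos: [0.5271, -0.1339, 0.0195]
orientation: [-180.0, 0.0, -12.4]
force: [0.1, 1.3, -1.4]
opening: 0.02
gripper_force: 30.0
clock: 17.05
tool_pos: [0.5273, -0.1339, 0.0195]
orientation: [180.0, 0.0, -12.4]
force: [-1.9, 1.3, -0.8]
opening: 0.0199
gripper_force: 30.0
```

```bash
python3 -m crank '[[[0.0005,-0.0001,0],[0,0,0],-1],[[0,0,0],[0,0,0],-1]]'; python3 -m crank '[[[0.0005,-0.0001,0],[0,0,0],-1],[[0,0,0],[0,0,0],-1]]'
```

```text
clock: 17.25
tool_pos: [0.5275, -0.134, 0.0194]
orientation: [180.0, 0.1, -12.4]
force: [-2.9, 2.8, 0.1]
opening: 0.0196
gripper_force: 30.0
clock: 17.45
tool_pos: [0.5277, -0.134, 0.0193]
orientation: [180.0, 0.1, -12.4]
force: [-4.2, 4.3, 0.6]
opening: 0.0196
gripper_force: 30.0
```

```bash
python3 -m crank '[[[0.0001,0.0005,0],[0,0,0],-1],[[0,0,0],[0,0,0],-1]]';  python3 -m crank '[[[0.0005,-0.0001,0],[0,0,0],-1],[[0,0,0],[0,0,0],-1]]'; python3 -m crank '[[[0.0005,-0.0001,0],[0,0,0],-1],[[0,0,0],[0,0,0],-1]]'
```

```text
clock: 17.65
tool_pos: [0.5278, -0.1338, 0.0193]
orientation: [180.0, 0.1, -12.4]
force: [-4.1, 1.9, -0.6]
opening: 0.0199
gripper_force: 30.0
clock: 17.85
tool_pos: [0.5279, -0.1338, 0.0192]
orientation: [180.0, 0.1, -12.4]
force: [-5.9, 3.7, 0.8]
opening: 0.0196
gripper_force: 30.0
clock: 18.05
tool_pos: [0.528, -0.1339, 0.0192]
orientation: [180.0, 0.2, -12.4]
force: [-7.9, 3.5, 2.4]
opening: 0.0197
gripper_force: 30.0
```

Bay 3 stops the tip at about 33–34 mm with the force rising steeply (8.5 N, no advance), so it is probably the jammed one. I won't force it. Going to bay 0.

```bash
python3 -m crank '[[[-0.0081,0.00178,0],[0,0,0],-1],[[-0.0081,0.00178,0],[0,0,0],-1],[[-0.0081,0.00178,0],[0,0,0],-1],[[-0.0081,0.00178,0],[0,0,0],-1],[[-0.0082,0.00178,0],[0,0,0],-1],[[-0.0082,0.0018,0],[0,0,0],-1],[[0,0,0],[0,0,0],-1],[[0.009,0.041,0],[0,0,0],-1],[[0.009,0.041,0],[0,0,0],-1],[[0.009,0.041,0],[0,0,0],-1],[[0,0,0],[0,0,0],-1],[[0,0,0],[0,0,0],-1]]'
python3 -c "
from h import *
o=ctrl.get_obs();th=np.radians(-12.4);U=np.array([np.cos(th),np.sin(th)]);V=np.array([-U[1],U[0]]);D=o['tool_pos'][:2]-[.609,-.0886];print('s',D@U+.103,'lat',D@V)
p,d=imaging.snapshot('scene');np.savez('s3.npz',p=p,d=d)
cv2.imwrite('pics/s3.png',cv2.resize(p[150:260,210:350],None,fx=5.4,fy=5.4,interpolation=cv2.INTER_CUBIC))"
```

```text
clock: 19.25
tool_pos: [0.5082, 0.0008, 0.0195]
orientation: [-180.0, -0.0, -12.3]
force: [-0.7, 1.3, -1.5]
opening: 0.0196
gripper_force: 30.0
s -0.01461570797037616 lat 0.06572411583396025
```

View pics/s3.png

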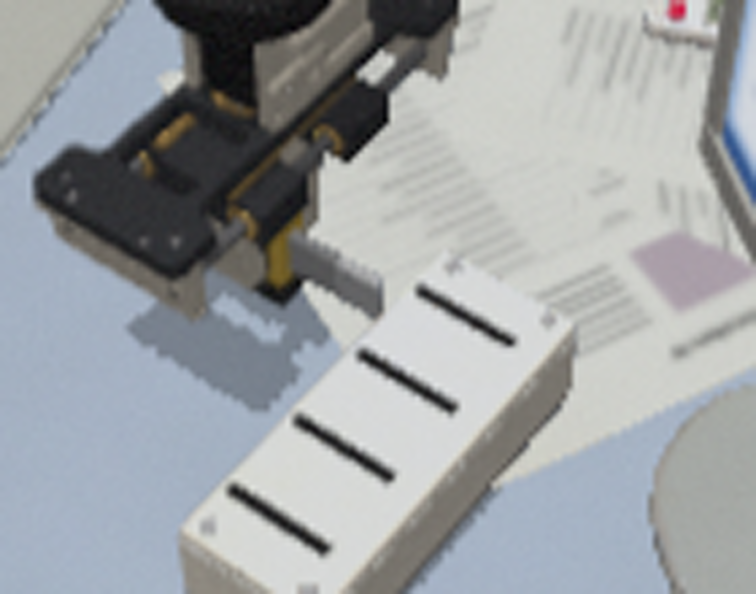

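The blade tip, at crop (380,300), is just short of bay 0's mouth and still straight. Centring by 2 mm, then sliding in.

```bash
python3 - <<'E'
from h import *
m=imaging.camera_model("scene");v,u=np.mgrid[:420,:560]
th=np.radians(-12.4);U=np.array([np.cos(th),np.sin(th)]);V=np.array([-U[1],U[0]])
for n,y0 in (("s2",.021),("s3",.063)):
    f=np.load(n+".npz");d=f["d"]
    X=(np.dstack([(u-m["mtx"][0,2])/m["mtx"][0,0]*d,(v-m["mtx"][1,2])/m["mtx"][0,0]*d,d])-m["t"])@m["R"]
    D=X[...,:2]-[.609,-.0886];a,l=D@U,D@V
    M=(X[...,2]>.022)&(X[...,2]<.04)&(a>-.09)&(a<-.052)&(abs(l-y0)<.02)
    print(n,M.sum(),"face lat-bay",(np.median(l[M])-y0).round(4),"slope deg",np.degrees(np.polyfit(a[M],l[M],1)[0]).round(2),"tip",a[M].max().round(4))
E
python3 -m crank '[[[-0.0004,-0.002,0],[0,0,0],-1],[[0,0,0],[0,0,0],-1],[[0.0078,-0.0017,0],[0,0,0],-1],[[0.0078,-0.0017,0],[0,0,0],-1],[[0.0039,-0.00086,0],[0,0,0],-1],[[0.0039,-0.00086,0],[0,0,0],-1],[[0.0039,-0.00086,0],[0,0,0],-1],[[0,0,0],[0,0,0],-1]]'; python3 -m crank '[[[0.0039,-0.00086,0],[0,0,0],-1],[[0.0039,-0.00086,0],[0,0,0],-1],[[0.002,-0.0004,0],[0,0,0],-1],[[0,0,0],[0,0,0],-1]]'
```

```text
s2 60 face lat-bay -0.0026 slope deg 1.22 tip -0.052
s3 62 face lat-bay 0.0002 slope deg 0.04 tip -0.0521
clock: 20.1
tool_pos: [0.5353, -0.0083, 0.0195]
orientation: [180.0, -0.0, -12.4]
force: [-0.5, 1.2, 0.1]
opening: 0.0196
gripper_force: 30.0
clock: 20.5
tool_pos: [0.545, -0.0103, 0.0196]
orientation: [-180.0, -0.0, -12.4]
force: [0.6, 0.9, -1.9]
opening: 0.0196
gripper_force: 30.0
```

```bash
python3 -m crank '[[[0.00195,-0.00043,0],[0,0,0],-1],[[0.00195,-0.00043,0],[0,0,0],-1],[[0.001,-0.0002,0],[0,0,0],-1],[[0,0,0],[0,0,0],-1]]'; python3 -m crank '[[[0.00098,-0.00021,0],[0,0,0],-1],[[0,0,0],[0,0,0],-1]]';  python3 -m crank '[[[0.00098,-0.00021,0],[0,0,0],-1],[[0,0,0],[0,0,0],-1]]'; python3 -m crank '[[[0.00098,-0.00021,0],[0,0,0],-1],[[0,0,0],[0,0,0],-1]]'
```

```text
clock: 20.9
tool_pos: [0.5497, -0.0114, 0.0196]
orientation: [-180.0, -0.0, -12.4]
force: [0.9, -0.1, -1.1]
opening: 0.02
gripper_force: 30.0
clock: 21.1
tool_pos: [0.5506, -0.0116, 0.0196]
orientation: [-180.0, -0.0, -12.4]
force: [0.6, 0.7, -0.9]
opening: 0.0197
gripper_force: 30.0
clock: 21.3
tool_pos: [0.5516, -0.0118, 0.0196]
orientation: [-180.0, -0.0, -12.4]
force: [-0.4, -0.0, -2.0]
opening: 0.0194
gripper_force: 30.0
clock: 21.5
tool_pos: [0.5521, -0.0119, 0.0195]
orientation: [180.0, 0.0, -12.4]
force: [-2.9, 2.1, -0.2]
opening: 0.0196
gripper_force: 30.0
```

```bash
python3 -m crank '[[[0.00098,-0.00021,0],[0,0,0],-1],[[0,0,0],[0,0,0],-1]]';  python3 -m crank '[[[0.0005,-0.0001,0],[0,0,0],-1],[[0,0,0],[0,0,0],-1]]'; python3 -m crank '[[[0.0005,-0.0001,0],[0,0,0],-1],[[0,0,0],[0,0,0],-1]]'
```

```text
clock: 21.7
tool_pos: [0.5525, -0.0121, 0.0192]
orientation: [180.0, 0.1, -12.4]
force: [-4.2, 4.1, 0.7]
opening: 0.0198
gripper_force: 30.0
clock: 21.9
tool_pos: [0.5526, -0.0121, 0.0191]
orientation: [180.0, 0.1, -12.4]
force: [-4.5, 4.7, 1.2]
opening: 0.0198
gripper_force: 30.0
clock: 22.1
tool_pos: [0.5528, -0.0123, 0.019]
orientation: [180.0, 0.2, -12.4]
force: [-5.4, 4.5, 0.6]
opening: 0.0193
gripper_force: 30.0
```

```bash
python3 -m crank '[[[0.0001,0.0005,0],[0,0,0],-1],[[0.0005,-0.0001,0],[0,0,0],-1],[[0,0,0],[0,0,0],-1]]';  python3 -m crank '[[[0.0005,-0.0001,0],[0,0,0],-1],[[0,0,0],[0,0,0],-1]]'; python3 -m crank '[[[0.0005,-0.0001,0],[0,0,0],-1],[[0,0,0],[0,0,0],-1]]'
```

```text
clock: 22.4
tool_pos: [0.5532, -0.0119, 0.0189]
orientation: [180.0, 0.2, -12.4]
force: [-5.7, 5.0, -0.2]
opening: 0.0203
gripper_force: 30.0
clock: 22.6
tool_pos: [0.5536, -0.012, 0.0189]
orientation: [180.0, 0.2, -12.4]
force: [-5.6, 5.8, -0.2]
opening: 0.0197
gripper_force: 30.0
clock: 22.8
tool_pos: [0.5542, -0.012, 0.0188]
orientation: [180.0, 0.2, -12.4]
force: [-5.4, 5.6, -0.4]
opening: 0.0201
gripper_force: 30.0
```

The force plateaus at about 6.5 N while the blade keeps advancing, so bay 0 grips. The side force says to shift slightly towards +y, then continue.

```bash
python3 -m crank '[[[0.0002,0.0008,0],[0,0,0],-1],[[0.0005,-0.0001,0],[0,0,0],-1],[[0,0,0],[0,0,0],-1]]';  python3 -m crank '[[[0.00098,-0.0002,0],[0,0,0],-1],[[0,0,0],[0,0,0],-1]]'; python3 -m crank '[[[0.00098,-0.0002,0],[0,0,0],-1],[[0,0,0],[0,0,0],-1]]'
```

```text
clock: 23.1
tool_pos: [0.5553, -0.0113, 0.0189]
orientation: [180.0, 0.1, -12.4]
force: [-3.6, 4.0, -1.1]
opening: 0.02
gripper_force: 30.0
clock: 23.3
tool_pos: [0.556, -0.0116, 0.0189]
orientation: [180.0, 0.2, -12.4]
force: [-5.3, 3.6, -0.2]
opening: 0.0196
gripper_force: 30.0
clock: 23.5
tool_pos: [0.5566, -0.012, 0.0187]
orientation: [179.9, 0.2, -12.4]
force: [-5.4, 4.5, -0.6]
opening: 0.02
gripper_force: 30.0
```

```bash
python3 -m crank '[[[0.0002,0.0008,0],[0,0,0],-1],[[0.00098,-0.0002,0],[0,0,0],-1],[[0,0,0],[0,0,0],-1]]';  python3 -m crank '[[[0.00098,-0.0002,0],[0,0,0],-1],[[0,0,0],[0,0,0],-1]]'; python3 -m crank '[[[0.00098,-0.0002,0],[0,0,0],-1],[[0,0,0],[0,0,0],-1]]'
```

```text
clock: 23.8
tool_pos: [0.5574, -0.0116, 0.0186]
orientation: [179.9, 0.2, -12.4]
force: [-5.8, 2.5, -1.1]
opening: 0.0195
gripper_force: 30.0
clock: 24.0
tool_pos: [0.5584, -0.0118, 0.0186]
orientation: [179.9, 0.2, -12.4]
force: [-4.2, 2.2, -1.5]
opening: 0.0196
gripper_force: 30.0
clock: 24.2
tool_pos: [0.5596, -0.012, 0.0186]
orientation: [179.9, 0.2, -12.4]
force: [-5.8, 2.5, -1.7]
opening: 0.0199
gripper_force: 30.0
```

```bash
python3 -m crank '[[[0.00098,-0.0001,0],[0,0,0],-1],[[0.00098,-0.0001,0],[0,0,0],-1],[[0,0,0],[0,0,0],-1]]';  python3 -m crank '[[[0.00098,-0.0002,0],[0,0,0],-1],[[0.00098,-0.0002,0],[0,0,0],-1],[[0,0,0],[0,0,0],-1]]'; python3 -m crank '[[[0,0,-0.0015],[0,0,0],-1],[[0,0,-0.0015],[0,0,0],-1],[[0,0,0],[0,0,0],-1]]'
```

```text
clock: 24.5
tool_pos: [0.562, -0.0122, 0.0187]
orientation: [179.9, 0.2, -12.4]
force: [-5.4, 1.5, -2.0]
opening: 0.02
gripper_force: 30.0
clock: 24.8
tool_pos: [0.5644, -0.0126, 0.0189]
orientation: [179.9, 0.1, -12.4]
force: [-4.4, 0.9, -3.2]
opening: 0.0199
gripper_force: 30.0
clock: 25.1
tool_pos: [0.5665, -0.0124, 0.0169]
orientation: [-180.0, -0.1, -12.4]
force: [-1.7, -1.5, 1.0]
opening: 0.0201
gripper_force: 30.0
```

```bash
python3 -m crank '[[[0,0,-0.001],[0,0,0],-1],[[0,0,0],[0,0,0],-1]]'; python3 -m crank '[[[0,0,-0.001],[0,0,0],-1],[[0,0,0],[0,0,0],-1]]'; python3 -m crank '[[[0,0,-0.0005],[0,0,0],-1],[[0,0,0],[0,0,0],-1]]'
```

```text
clock: 25.3
tool_pos: [0.5668, -0.0123, 0.016]
orientation: [-180.0, -0.1, -12.4]
force: [0.5, -2.4, 2.4]
opening: 0.0199
gripper_force: 30.0
clock: 25.5
tool_pos: [0.5668, -0.0122, 0.0149]
orientation: [-180.0, -0.1, -12.4]
force: [0.8, -2.4, 3.3]
opening: 0.0196
gripper_force: 30.0
clock: 25.7
tool_pos: [0.5667, -0.0122, 0.0146]
orientation: [-180.0, -0.1, -12.4]
force: [2.2, -3.2, 5.8]
opening: 0.02
gripper_force: 30.0
```

```bash
python3 -m crank '[[[0.0004,-0.0007,-0.0003],[0,0,0],-1],[[0,0,0],[0,0,0],-1]]'; python3 -m crank '[[[0,0,0],[0,0,0],-0.4],[[0,0,0],[0,0,0],-0.3],[[0,0,0],[0,0,0],-0.2],[[0,0,0],[0,0,0],0],[[0,0,0],[0,0,0],0],[[0,0,0],[0,0,0],0],[[0,0,0],[0,0,0],0]]'
```

```text
clock: 25.9
tool_pos: [0.5668, -0.0125, 0.0145]
orientation: [-180.0, -0.1, -12.4]
force: [-1.7, 0.3, 9.3]
opening: 0.0198
gripper_force: 30.0
clock: 26.6
tool_pos: [0.5661, -0.013, 0.0137]
orientation: [180.0, 0.0, -12.4]
force: [0.5, -0.1, 0.4]
opening: 0.0436
gripper_force: 0.0
```

Released. Rising straight up, then backing away to look.

```bash
python3 -m crank '[[[0,0,0.01],[0,0,0],0],[[0,0,0.02],[0,0,0],0],[[0,0,0.03],[0,0,0],0],[[0,0,0.04],[0,0,0],0],[[0,0,0.04],[0,0,0],0],[[0,0.02,0.03],[0,0,0],0],[[-0.02,0.04,0.02],[0,0,0],0],[[-0.02,0.04,0],[0,0,0],0],[[-0.02,0.04,0],[0,0,0],0],[[-0.02,0.04,0],[0,0,0],0],[[0,0.0,0],[0,0,0],0],[[0,0,0],[0,0,0],0]]'
python3 - <<'E'
from h import *
p,d=imaging.snapshot("top");q,e=imaging.snapshot("scene")
cv2.imwrite("pics/end.png",np.hstack([cv2.resize(p[120:300,220:380],(400,450)),cv2.resize(q[150:300,190:330],(400,450))]))
y=max(blobs(yellow(p,(240,150,340,300)),10),key=lambda b:len(b[0]))[0]
m=imaging.camera_model("top");u,v=y.T;dd=d[v,u]
X=(np.c_[(u-m["mtx"][0,2])/m["mtx"][0,0]*dd,(v-m["mtx"][1,2])/m["mtx"][0,0]*dd,dd]-m["t"])@m["R"]
k=X[:,2]>.046;w=ray("top",y[k],.052)[:,:2].astype(np.float32)
th=np.radians(-12.4);U=np.array([np.cos(th),np.sin(th)]);V=np.array([-U[1],U[0]]);D=w.mean(0)-[.609,-.0886]
print(cv2.minAreaRect(w),"depth",D@U+.103,"lat",D@V,"top z",np.median(X[k][:,2]))
E
```

```text
clock: 27.8
tool_pos: [0.4857, 0.168, 0.2047]
orientation: [-180.0, -0.0, -12.2]
force: [0.2, -0.5, 0.1]
opening: 0.0438
gripper_force: 0.0
((0.565495491027832, -0.013983123004436493), (0.0192530769854784, 0.034788500517606735), 76.89322662353516) depth 0.044441617058807226 lat 0.06363431241024131 top z 0.05204608340397322
```

View pics/end.png

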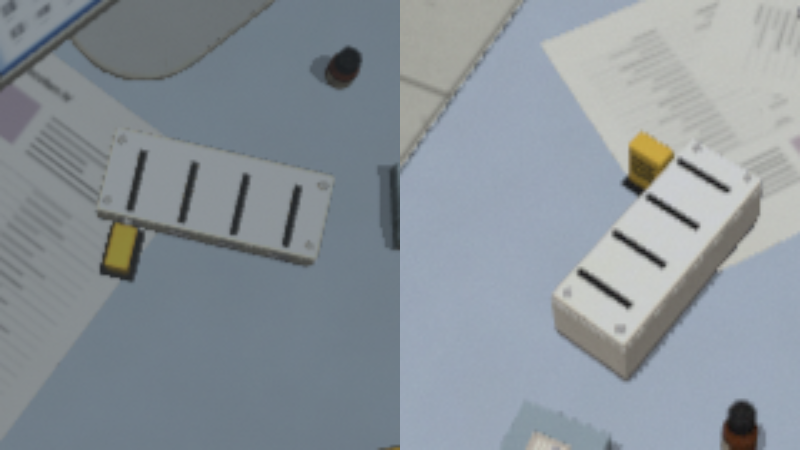

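The gauge, at about (122,250) in the left half, stands upright in bay 0 in line with the roof line. Its depth is about 44 mm, its top is at 52 mm (so the foot is on the table), and the bottle and slide box show no visible shift.

```bash
python3 -c "
from plant import close_job
print(close_job())"
```

```text
the job is handed in; nothing more can be done
None
```

I left the gauge released and upright on its foot in bay 0, the gripping bay (about 5.5–6.5 N drag), about 44 mm deep by the camera (home is 46 mm); bays 1 and 2 were worn (about 1.5 N), bay 3 stopped the blade at about 33 mm and was not forced past about 8.5 N, and the job is handed in.

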